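Empty the dip cup and hold it in the steam box

ROBOT

A 6-joint arm with a two-finger parallel gripper is mounted at the origin on a cart in front of the work surface, level with it; the furniture and walls round the work are solid. World frame = base frame: x ahead of the robot, y to its left, z up, the work surface at z = 0. Lengths are in m, angles in rad, forces in N, time in s.
With the tool pointing down it reaches from about 0.35 to 0.775 m from the base axis. Payload 5.5 kg.
Tool frame: the origin (TCP) lies where the fingers leave the gripper's body, on its centre line; the fingertips stand env.tip_reach ahead of it and the grasp point (between the pads) lies 54 mm ahead of it (env.tip_reach is the distance from the TCP to the fingertips, in m); z points along the fingers, y is the line along which they close (so a half turn about z gives the same grasp; the last joint's range is limited). The gripper opens to 85 mm and grips with 20 to 120 N. Pads are 22 mm wide; open, the fingers measure 114 mm over their backs; the gripper's body (76 mm by 85 mm) begins 54 mm behind the grasp point. The pads swing forward as they close: fully open they stand 13 mm farther back than shut.
Start: joints at [-1.282, 0.313, 0.046, 1.304, 0, 1.431], TCP at [0.239, -0.523, 0.304] pointing down, gripper open.
Joint ranges: [-2.76, 2.76], [-0.86, 1.69], [-1.03, 1.26], [-2.2, 2.34], [-1.47, 1.5], [-3.14, 3.14]. Speed limits (rad/s): [2.57, 2.57, 3.14, 3.14, 3.14, 3.14].

INTERFACE

Orientations are given as a unit quaternion [w, x, y, z].
In Python, from workcell import status, optics, hand_in, env gives the robot as it stands.
- The arm moves only by the shell command python3 -m handwheel 'ROWS' [FORCE]. ROWS is a JSON object whose one key "deltas" holds a list of rows, each a list of 5 numbers: the opening, from -1 (shut) to 1 (fully open), then the shift along the tool's x, y, z in units of 40 mm (1.0 is 40 mm), then the turn about the tool's z in units of 10 degrees (1.0 is 10 degrees). In form: {"deltas": [[jaw, x, y, z, roll], ...]}. A call has 1 to 20 rows; each row shifts and turns the commanded pose from where the row before left it, along the tool's axes as they then stand; what a row does not reach is not made up. A row lasts 1/8 s, in which the tool goes at most 62.5 mm and 10.7 degrees, less where a joint would pass 70% of its speed; a pose out of reach is approached as far as the arm can. A call is refused whole if a number of a shift passes 1 or a number of a turn 1, either way. A call with a gripper value outside its range is refused whole. The fingers move at their own pace and stop on an object; FORCE is the grip in N (left out, the last holds). Time passes only in rows, so rows that do not move let the fingers close. It gives the time, the measured TCP pose, the force, the opening and the grip force at its end, in the units of the state.
- status.get_state(): the state, without advancing time (a new reading comes with each control period).
- optics.read_camera(name): name is "side" or "top" or "wrist"; returns a dict with "frame" (400x640x3 uint8, red, green, blue), "depth" (400x640 float32, m along the optical axis (not along the pixel's ray), 0 where there is no reading), "vfov" (degrees; the focal length in pixels is half the picture's height over the tangent of half this angle, whatever the lens; pixels are square), "cx", "cy" (the principal point, pixels), "origin" and "attitude" of the camera in the world. Camera axes: x right, y down, z forward; pixel columns grow to the right and rows downward; lengths in m; the calibration is good to about 2 mm. A picture is of the moment at which its call begins.
- hand_in(): hands the job in; it is judged then, once.
The state is a dict: "clock": time; "joint_pos": joint angles; "qvel": joint speeds; "tau": joint torques, N m; "tcp_pos": TCP position; "orientation": TCP orientation; "wrist_force": force on the tool from outside, world axes, zero at the start; "ft_torque": the same for the moment, N m; "finger_gap": finger opening in m; "grip_force": force on a finger pad.
Only numpy, scipy, OpenCV 4.12 (cv2) and the standard library are available. Lean on these libraries where they do the work, as an engineer would, in place of code of your own. Each camera call takes 0.05 s, during which the arm holds its last target. There are 200 camera calls.

TASK

Take the steel dip cup by its upright black handle, tip it over the rubber bowl so that all three ceramic ingots end up in the bowl, and bring the cup upright again. Then gently lower the empty, upright cup through the slot in the lid of the steam cleaning box and finish while still holding it there by the handle: its whole rim well below the lid (by about 20 mm), hanging freely, clear of the box's floor, ready to be steamed. Leave the bowl standing, and do not disturb the amber bottle, the plaster jaw model or the powder jar.

Things in the scene. Friction and masses are not known exactly. Their poses are not given: they have to be found in the camera images.
- dip_cup: Open boat-shaped steel cup, loose, 90 g, on the worktop, lip roughly to the robot's right (-y). Origin: underside, mid-length of the rim; x along the rim, z up. Rim at z 36 mm, outer 64 (x) x 26 mm (y). End wall at -x slopes from x -14 (z 0) out to the lip, x -32 (z 36); +x end upright. Walls 2, floor 3 mm
- cup_handle (a point): point to grasp in the black plastic grip, cup frame (25, 0, 98) mm: grip 14 mm in x (18 to 32), 12 mm in y (fingers close along cup y), z 70 to 116 mm. A steel strap (x 28 to 32, 16 mm wide in y) carries it on the +x end wall
- cup_rim (a point): centre of the cup's rim: cup frame (0, 0, 36) mm
- cup_lip (a point): middle of the pouring lip: cup frame (-32, 0, 36) mm. The ingots slide out over it once the cup is tilted, lip down, by about 85 degrees or more
- ingot_0: white ceramic press ingot, a smooth slippery cylinder 11 mm in diameter and 10 mm high, 10 g; stands in the cup at the start. Origin: centre of its underside
- ingot_1: another ingot just the same, in the cup
- ingot_2: another ingot just the same, in the cup
- rubber_bowl: round green rubber mixing bowl, loose, 0.25 kg, standing on the thin blue towel (4 mm): 115 mm across the rim, about 70 mm across the base, 60 mm high, open at the top. Origin: centre of its underside
- steam_box: steam cleaning box, fixed white housing, window in front, flat steel lid: 140 (x) x 160 mm (y), lid top 100 mm above the origin (centre of underside), lid 4 mm, hollow, inner floor at z 6 mm. Slot through the lid's middle 30 (x) x 68 mm (y): 2 mm to spare on every side of the cup's rim, either way round; free space below it
- slot (a point): centre of the slot, on the lid's top face; axes as the box: x across the slot (30 mm), y along it (68 mm), z up
- amber_bottle: bystander: small bottle with black cap, 33 mm in diameter, 64 mm high, loose; origin at the centre of its underside
- plaster_model: bystander: plaster jaw model 46 x 58 x 24 mm, loose; origin at the centre of its underside
- powder_jar: bystander: white jar with lid, 50 mm in diameter, 41 mm high, loose; origin at the centre of its underside
Mind the look-alikes: they are no part of the job. There is more than one size of the rubber_bowl; the job needs the larger.

How it is judged:
On the way, in this order (a step that is already met when the one before it is completed fails the run):
1. the cup is tipped well over above the bowl (angle between dip_cup's own z axis and vertical above 0.9 rad and horizontal distance between cup_lip and rubber_bowl below 0.08 m), for 0.1 s.
2. all three ingots are in the bowl, and the cup is upright again, clear of the worktop (angle between dip_cup's own z axis and vertical below 0.3 rad and height (world z) of dip_cup above 0.03 m and horizontal distance between each of ingot_0, ingot_1, ingot_2 and rubber_bowl below 0.05 m and height (world z) of each of ingot_0, ingot_1, ingot_2 below 0.055 m), for 0.2 s.
At the end, for the whole second after the job is handed in: Fingers hold the cup (over 1 N) at rest in the slot: rim centre within 6 mm of the slot axis in x and y, 10 to 52 mm below the lid top; upright and in line within 0.15 rad; under 6 N on the box. All ingots in the bowl (50 mm from its axis, below the rim); bowl upright (0.2 rad) (x of cup_rim in the frame of slot between -0.006 and 0.006 m and y of cup_rim in the frame of slot between -0.006 and 0.006 m and z of cup_rim in the frame of slot between -0.052 and -0.01 m and angle between the x axis of dip_cup and the y axis of steam_box, either way round below 0.15 rad and angle between dip_cup's own z axis and vertical below 0.15 rad and contact force between the fingers and dip_cup above 1 N and contact force between steam_box and dip_cup below 6 N and linear speed of dip_cup below 0.03 m/s and angle between rubber_bowl's own z axis and vertical below 0.2 rad and horizontal distance between each of ingot_0, ingot_1, ingot_2 and rubber_bowl below 0.05 m and height (world z) of each of ingot_0, ingot_1, ingot_2 below 0.055 m); the arm keeps its last pose, push and grip.
It fails at once if a bystander is moved by more than 30 mm (distance of any of amber_bottle, plaster_model, powder_jar from where it was at the start of the episode above 0.03 m).
It fails at once if the cup is jammed against the steam box with more than 30 N (contact force between dip_cup and steam_box above 30 N).
It also fails if it takes over 64 s, if anything falls off the work surface, if the arm or the gripper's body presses on something with over 40 N, if the wrist force passes 120 N, or if a joint passes its speed limit or range.

## Working session

There is one attempt and no reset: what is moved stays moved. The work goes in short steps, Python scripts to look and compute and a shell command to move; the robot and the scene stay as the last step left them, time stands still between calls to the robot, and variables do not carry over. Pictures are saved under pics/ and viewed, at most 10 in all, crops included, and the job is handed in when it is done.

```bash
mkdir -p pics; ls; cat > h.py <<'E'
import numpy as np, cv2
from scipy.spatial.transform import Rotation as R
from workcell import status, optics, env
def cam(n):
    d=optics.read_camera(n); np.savez('/tmp/'+n+'.npz',**d); return d
def cloud(d):
    z=d['depth']; f=200/np.tan(np.radians(d['vfov'])/2)
    v,u=np.mgrid[:400,:640]
    p=np.stack([(u-d['cx'])/f*z,(v-d['cy'])/f*z,z],-1)
    a=np.array(d['attitude'],float)
    Rm=a if a.shape==(3,3) else R.from_quat(np.roll(a,-1)).as_matrix()
    w=p@Rm.T+np.array(d['origin']); w[z==0]=np.nan
    return w
def load(n): return dict(np.load('/tmp/'+n+'.npz'))
E
python3 - <<'E'
from h import *
print(status.get_state(), env.tip_reach)
ims=[]
for n in ['top','side']:
    d=cam(n); print(n,d['vfov'],d['cx'],d['cy'],d['origin'],d['attitude'])
    cv2.imwrite(f'pics/{n}0.png',d['frame'][...,::-1])
E
```

```text
pics
{'clock': 0.0, 'joint_pos': array([-1.28161400e+00,  3.14006050e-01,  4.49628278e-02,  1.30361010e+00,
       -1.03373278e-05,  1.43119716e+00]), 'qvel': array([-0.00012818,  0.00049192, -0.00048357, -0.00019353,  0.00012746,
        0.00013554]), 'tau': array([ 1.05165032e-03, -4.80632937e+01,  2.98528719e+01,  1.96679123e-02,
        3.06158222e-05, -5.47690746e-06]), 'tcp_pos': array([ 0.23894083, -0.52257411,  0.30299894]), 'orientation': array([-9.25517810e-04,  9.77105773e-01,  2.12752075e-01, -7.45334512e-05]), 'wrist_force': array([ 0.02876583,  0.17356046, -0.48048764]), 'ft_torque': array([-0.01914399, -0.02956493,  0.02487655]), 'grip_force': 0.0, 'finger_gap': 0.08541819434291374} 0.0726
top 53.6102704312058 311.6365755654081 202.6826717037744 [ 0.58220935 -0.04377681  1.06870982] [ 0.03151362 -0.70104796  0.71214998 -0.01952064]
side 57.381972602566556 323.13065067267036 199.38357385752508 [ 0.62812645 -0.6534728   0.66535392] [-0.41220796  0.91063053 -0.02765885  0.00846369]
```

View pics/top0.png

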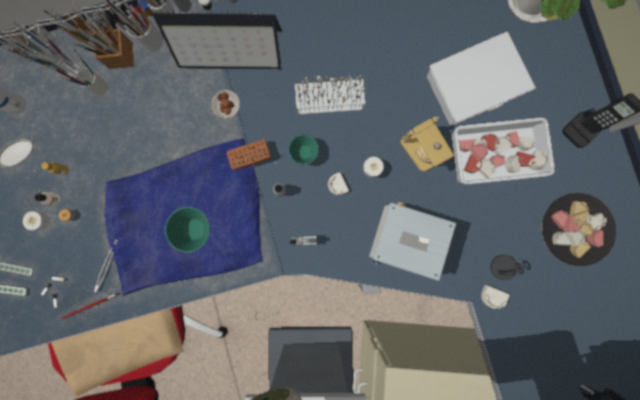

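View pics/side0.png

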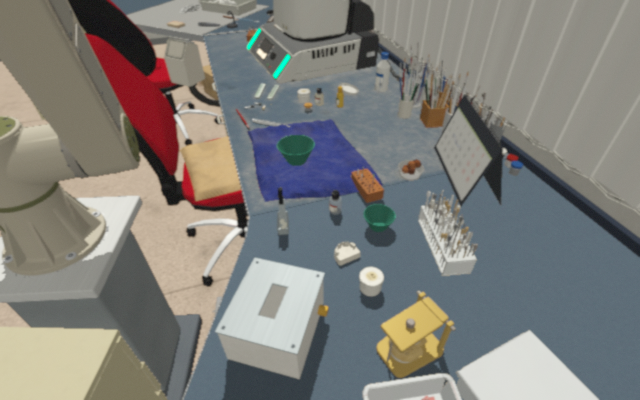

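The pictures show these candidates:
- **Bowls:** the large green bowl on the towel is at top (187,229). The smaller look-alike is at (304,150). I choose the large one.
- **Cup:** the only candidate is at (303,240), lip to the right.
- **Steam box:** at (413,241), with its slot in the middle.
- **Bystanders:** amber bottle (280,189), plaster model (338,184), powder jar (373,167). There is another jaw model at (494,297) and another jar at (32,221).

Next I measure positions and check a close crop.

```bash
cat > m.py <<'E'
from h import *
T=load('top'); S=load('side'); wt=cloud(T); ws=cloud(S)
def rect(p): 
    (c,s,a)=cv2.minAreaRect((p[:,:2]*1000).astype(np.float32)); return np.round(c,1),np.round(s,1),round(a,1)
P=np.concatenate([wt.reshape(-1,3),ws.reshape(-1,3)])
for n,uv in dict(bowl=(187,229),small=(304,150),cup=(303,240),box=(413,241),bot=(280,189),pl=(338,184),jar=(373,167),sponge=(249,154)).items(): print(n,np.round(wt[uv[1],uv[0]],4))
# bowl rim
def near(W,c,r): return W[(np.hypot(W[...,0]-c[0],W[...,1]-c[1])<r)]
b=wt[229,187]; 
for nm,W in (('t',wt),('s',ws)):
    q=near(W,b,.08); q=q[(q[:,2]>.056)&(q[:,2]<.075)]; print('bowl rim',nm,len(q),cv2.minEnclosingCircle((q[:,:2]*1000).astype(np.float32)))
    x=wt[241,413]; q=near(W,x,.13); q=q[(q[:,2]>.092)&(q[:,2]<.108)]; print('lid',nm,len(q),rect(q),np.median(q[:,2]))
    c=wt[240,303]; q=near(W,c,.06)
    for lo,hi in ((.015,.05),(.07,.125)):
        k=q[(q[:,2]>lo)&(q[:,2]<hi)]
        if len(k)>4: print('cup',nm,lo,len(k),rect(k),np.round(k[:,2].max(),4))
# slot: pixels in lid region deep
x=wt[241,413]; 
for nm,W in (('t',wt),('s',ws)):
    q=near(W,x,.05); k=q[(q[:,2]<.085)]; print('slot deep',nm,len(k),rect(k))
a=cv2.resize(T['frame'][200:290,255:375],None,fx=5,fy=5,interpolation=3)
b=cv2.resize(S['frame'][180:250,255:345],None,fx=5,fy=5,interpolation=3)
o=np.zeros((800//1,600,3),np.uint8); o[:450,:600]=a; o[450:800,:450]=b
cv2.imwrite('pics/crop.png',cv2.resize(o,(450,600))[...,::-1])
E
python3 m.py
```

```text
bowl [0.5936 0.3098 0.0082]
small [ 8.042e-01 -7.500e-03  8.000e-04]
cup [ 0.5597 -0.0021  0.0165]
box [ 0.5525 -0.2951  0.0039]
bot [0.6912 0.0529 0.0658]
pl [ 0.7071 -0.0976  0.0181]
jar [ 0.7477 -0.1889  0.0397]
sponge [0.7895 0.1376 0.0329]
bowl rim t 370 ((592.967041015625, 291.6033630371094), 57.90049362182617)
lid t 3701 (array([ 555.6, -275.5]), array([165.6, 144. ]), 71.4) 0.09965626452227005
cup t 0.015 92 (array([560. ,  -5.5]), array([62.4, 26. ]), 89.4) 0.0398
cup t 0.07 36 (array([558.5,  19.2]), array([12. , 12.4]), 0.7) 0.1194
bowl rim s 193 ((592.8263549804688, 288.8804931640625), 59.000526428222656)
lid s 6083 (array([ 556.3, -275.8]), array([166.6, 144.8]), 71.3) 0.09912793781611995
cup s 0.015 156 (array([560.7,  -6.4]), array([25.4, 66.3]), 1.9) 0.0498
cup s 0.07 91 (array([560.1,  16.8]), array([15.1, 15.6]), 7.2) 0.1164
slot deep t 342 (array([ 553.2, -297. ]), array([74. , 32.2]), 71.5)
slot deep s 35 (array([ 541.1, -250.9]), array([ 9.9, 19.3]), 80.1)
```

View pics/crop.png

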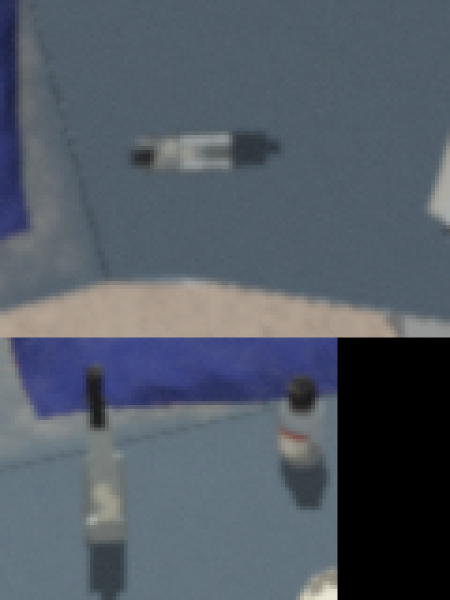

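The crop confirms the cup: black handle on the left (+y), lip on the right (-y), with ingots inside. The moves give no tilt command, so I'll first test in free air what the arm does with out-of-reach poses.

```bash
python3 -m handwheel '{"deltas": [[1,0,0,-1,-1],[1,0,0,-1,-1],[1,0,0,-1,-1],[1,0,0,-1,-1],[1,0,0,-1,-1],[1,0,0,-1,-1],[1,0,0,-1,0],[1,0,0,-1,0],[1,0,0,-1,0],[1,0,0,-1,0],[1,0,0,-1,0],[1,0,0,-1,0],[1,0,0,-1,0],[1,0,0,-1,0]]}' 20; python3 -c "
from h import *
s=status.get_state();print(s['joint_pos'],R.from_quat(np.roll(s['orientation'],-1)).as_matrix().round(3))"
```

```text
clock: 1.85
tcp_pos: [0.1911, -0.4172, 0.702]
orientation: [0.056, 0.739, 0.671, -0.022]
wrist_force: [-1.0, 0.4, 0.4]
finger_gap: 0.0853
grip_force: 0.0
[-1.32366695  0.37801061  1.26393476  2.33715605  0.0143056   0.3434098 ] [[ 0.098  0.994  0.043]
 [ 0.989 -0.092 -0.112]
 [-0.108  0.054 -0.993]]
```

```bash
cat > st.py <<'E'
from h import *
s=status.get_state();M=R.from_quat(np.roll(s['orientation'],-1)).as_matrix()
print(s['clock'],s['tcp_pos'].round(4),'q',s['joint_pos'].round(3));print(M.round(3)); print('grasp pt',(s['tcp_pos']+.054*M[:,2]).round(4))
E
python3 -m handwheel '{"deltas": [[1,0,0,-1,0],[1,0,0,-1,0],[1,0,0,-1,0],[1,0,0,-1,0]]}' ; python3 st.py;  python3 -m handwheel '{"deltas": [[1,0,0,1,0],[1,0,0,1,0],[1,0,0,1,0],[1,0,0,1,0],[1,0,0,1,0],[1,0,0,1,0]]}' ; python3 st.py
```

```text
clock: 2.35
tcp_pos: [0.1733, -0.3689, 0.7474]
orientation: [0.104, 0.736, 0.668, -0.046]
wrist_force: [0.2, -0.1, 0.3]
finger_gap: 0.0852
grip_force: 0.0
2.35 [ 0.1733 -0.3689  0.7474] q [-1.341  0.271  1.264  2.337  0.021  0.328]
[[ 0.103  0.992  0.071]
 [ 0.973 -0.086 -0.214]
 [-0.206  0.092 -0.974]]
grasp pt [ 0.1772 -0.3805  0.6948]
clock: 3.1
tcp_pos: [0.1901, -0.4193, 0.5269]
orientation: [0.103, 0.735, 0.668, -0.045]
wrist_force: [0.2, 0.8, 0.7]
finger_gap: 0.0854
grip_force: 0.0
3.1 [ 0.1901 -0.4193  0.5269] q [-1.329 -0.04   0.157  1.541  0.018  0.34 ]
[[ 0.103  0.992  0.071]
 [ 0.973 -0.086 -0.213]
 [-0.205  0.091 -0.974]]
grasp pt [ 0.1939 -0.4308  0.4743]
```

The tool keeps whatever tilt it gains at the reach limit. That gives a plan:
- **Tilt:** tilt the tool about 50° and grasp the upright cup. A half-turn roll about the tool axis then tips the cup about 100°, and rolling back rights it exactly.
- **Aim:** the tool's azimuth must match the slot (about 71°). So I first turn the cup about with a vertical tool.

To get the tool vertical I take out the tilt on the other side.

```bash
python3 -m handwheel '{"deltas": [[1,0.99,0.5,-0.16,0],[1,0.99,0.5,-0.16,0],[1,0.99,0.5,-0.16,0],[1,0.99,0.5,-0.16,0],[1,0.99,0.5,-0.16,0],[1,0.99,0.5,-0.16,0],[1,0.99,0.5,-0.16,0],[1,0.99,0.5,-0.16,0],[1,0.99,0.5,-0.16,0],[1,0.99,0.5,-0.16,0],[1,0.99,0.5,-0.16,0],[1,0.93,-0.49,-0.24,0],[1,0.93,-0.49,-0.24,0],[1,0.93,-0.49,-0.24,0],[1,0.93,-0.49,-0.24,0],[1,0.93,-0.49,-0.24,0],[1,0.93,-0.49,-0.24,0],[1,0.93,-0.49,-0.24,0],[1,0.93,-0.49,-0.24,0]]}'; python3 st.py; python3 -m handwheel '{"deltas": [[1,0.07,-0.93,-0.3,0],[1,0.07,-0.93,-0.3,0],[1,0.07,-0.93,-0.3,0],[1,0.07,-0.93,-0.3,0],[1,0.07,-0.93,-0.3,0],[1,0.07,-0.93,-0.3,0],[1,0.07,-0.93,-0.3,0],[1,0.07,-0.93,-0.3,0],[1,0.07,-0.93,-0.3,0],[1,0.07,-0.93,-0.3,0],[1,0.07,-0.93,-0.3,0],[1,0.07,-0.93,-0.3,0]]}'; python3 st.py
```

```text
clock: 5.48
tcp_pos: [0.3173, 0.3208, 0.5277]
orientation: [0.103, 0.736, 0.668, -0.045]
wrist_force: [1.0, 0.6, 0.6]
finger_gap: 0.0854
grip_force: 0.0
5.475 [0.3173 0.3208 0.5277] q [ 0.718  0.185  0.412  1.886 -0.208  2.394]
[[ 0.103  0.992  0.072]
 [ 0.974 -0.086 -0.212]
 [-0.204  0.092 -0.975]]
grasp pt [0.3211 0.3094 0.475 ]
clock: 6.98
tcp_pos: [-0.0654, 0.4149, 0.6236]
orientation: [0.081, 0.71, 0.697, -0.065]
wrist_force: [-0.5, -0.1, -0.4]
finger_gap: 0.0854
grip_force: 0.0
6.975 [-0.0654  0.4149  0.6236] q [ 1.549  0.328  0.874  2.322 -0.025  3.14 ]
[[ 0.02   1.     0.021]
 [ 0.979 -0.015 -0.205]
 [-0.204  0.025 -0.979]]
grasp pt [-0.0642  0.4038  0.5708]
```

```bash
python3 -m handwheel '{"deltas": [[1,0,0,0,-1],[1,0,0,0,-1],[1,0,0,0,-1],[1,0,0,0,-1],[1,0,0,-0.4,-1],[1,0,0,-0.4,-1],[1,0,0,-0.4,-1],[1,0,0,-0.4,-1],[1,0,0,-0.4,-1]]}'; python3 st.py
```

```text
clock: 8.1
tcp_pos: [-0.0624, 0.4072, 0.6428]
orientation: [0.011, 0.006, 0.997, -0.079]
wrist_force: [0.8, -0.8, 0.8]
finger_gap: 0.0856
grip_force: 0.0
8.1 [-0.0624  0.4072  0.6428] q [ 1.542  0.311  0.919  2.337 -0.025  1.556]
[[-1.     0.014  0.02 ]
 [ 0.011  0.987 -0.158]
 [-0.022 -0.158 -0.987]]
grasp pt [-0.0613  0.3987  0.5895]
```

```bash
python3 -m handwheel '{"deltas": [[1,0,0,-0.8,0],[1,0,0,-0.8,0],[1,0,0,-0.8,0],[1,0,0,-0.8,0],[1,0,0,-0.8,0]]}'; python3 st.py
```

```text
clock: 8.72
tcp_pos: [-0.0584, 0.385, 0.6763]
orientation: [0.01, 0.009, 0.999, -0.03]
wrist_force: [0.5, 0.8, -0.2]
finger_gap: 0.0853
grip_force: 0.0
8.725 [-0.0584  0.385   0.6763] q [ 1.528  0.251  0.958  2.337 -0.022  1.547]
[[-1.     0.019  0.02 ]
 [ 0.017  0.998 -0.06 ]
 [-0.021 -0.06  -0.998]]
grasp pt [-0.0573  0.3818  0.6224]
```

```bash
python3 -m handwheel '{"deltas": [[1,0,0,-0.8,0],[1,0,0,-0.8,0],[1,0,0,-0.8,0],[1,-0.95,-0.16,0.5,0],[1,-0.95,-0.16,0.5,0],[1,-0.95,-0.16,0.5,0],[1,-0.95,-0.16,0.5,0],[1,-0.95,-0.16,0.5,0],[1,-0.95,-0.16,0.5,0],[1,-0.95,-0.16,0.5,0],[1,-0.95,-0.16,0.5,0],[1,-0.95,-0.16,0.5,0],[1,-0.95,-0.16,0.5,0]]}';python3 st.py; python3 -m handwheel '{"deltas": [[1,0,0,0.5,1],[1,0,0,0.5,1],[1,0,0,0.5,1],[1,0,0,0.5,1],[1,0,0,0.5,1],[1,0,0,0.5,1],[1,0,0,0.5,1],[1,0,0,0.5,1],[1,0,0,0.5,1],[1,-0.75,0.6,0,0],[1,-0.75,0.6,0,0],[1,-0.75,0.6,0,0],[1,-0.75,0.6,0,0],[1,-0.75,0.6,0,0],[1,-0.75,0.6,0,0],[1,-0.75,0.6,0,0],[1,-0.75,0.6,0,0]]}';python3 st.py
```

```text
clock: 10.35
tcp_pos: [0.3273, 0.297, 0.5031]
orientation: [0.01, 0.009, 1.0, -0.001]
wrist_force: [0.0, -0.5, -0.7]
finger_gap: 0.0849
grip_force: 0.0
10.35 [0.3273 0.297  0.5031] q [ 0.562  0.066  0.227  1.716 -0.013  0.579]
[[-1.     0.017  0.021]
 [ 0.017  1.    -0.003]
 [-0.021 -0.002 -1.   ]]
grasp pt [0.3284 0.2969 0.4491]
clock: 12.48
tcp_pos: [0.5183, 0.0528, 0.3283]
orientation: [0.008, 0.713, 0.701, 0.006]
wrist_force: [0.5, 0.1, 0.2]
finger_gap: 0.0859
grip_force: 0.0
12.475 [0.5183 0.0528 0.3283] q [-0.052  0.187 -0.06   1.303 -0.002  1.536]
[[ 0.017  1.     0.021]
 [ 1.    -0.017 -0.003]
 [-0.003  0.021 -1.   ]]
grasp pt [0.5194 0.0526 0.2743]
```

```bash
python3 -m handwheel '{"deltas": [[1,-0.43,0.5,0,0],[1,-0.43,0.5,0,0],[1,0,0,0.88,0],[1,0,0,0.88,0],[1,0,0,0.88,0],[1,0,0,0.88,0],[1,0,0,0.88,0],[1,0,0,0,0]]}';python3 st.py; python3 -m handwheel '{"deltas": [[-1,0,0,0,0],[-1,0,0,0,0],[-1,0,0,0,0],[-1,0,0,0,0],[-1,0,0,0,0]]}' 30;python3 -m handwheel '{"deltas": [[-1,0,0,-0.3,0],[-1,0,0,-0.1,0]]}'
```

```text
clock: 13.48
tcp_pos: [0.5585, 0.0185, 0.1505]
orientation: [0.006, 0.713, 0.701, 0.004]
wrist_force: [0.2, -0.7, 0.3]
finger_gap: 0.0852
grip_force: 0.0
13.475 [0.5585 0.0185 0.1505] q [-1.100e-01  3.660e-01 -2.710e-01  9.200e-01 -1.000e-03  1.478e+00]
[[ 0.017  1.     0.014]
 [ 1.    -0.017 -0.002]
 [-0.002  0.014 -1.   ]]
grasp pt [0.5593 0.0183 0.0965]
clock: 14.1
tcp_pos: [0.5611, 0.0181, 0.1538]
orientation: [0.009, 0.713, 0.701, 0.006]
wrist_force: [0.4, -1.1, 3.9]
finger_gap: 0.0113
grip_force: 32.4
clock: 14.35
tcp_pos: [0.5607, 0.0184, 0.1699]
orientation: [0.008, 0.713, 0.701, 0.007]
wrist_force: [-0.1, 0.5, -1.3]
finger_gap: 0.0117
grip_force: 31.7
```

```bash
python3 -m handwheel '{"deltas": [[-1,0,0,0,-1],[-1,0,0,0,-1],[-1,0,0,0,-1],[-1,0,0,0,-1],[-1,0,0,0,-1],[-1,0,0,0,-1],[-1,0,0,0,-1],[-1,0,0,0,-1],[-1,0,0,0,-1],[-1,0,0,0,-1],[-1,0,0,0,-1],[-1,0,0,0,-1],[-1,0,0,0,-1],[-1,0,0,0,-1],[-1,0,0,0,-1],[-1,0,0,0,-1],[-1,0,0,0,-0.24],[-1,0,0,0,0]]}';python3 st.py; python3 -m handwheel '{"deltas": [[-1,0,0,0.2,0],[-1,0,0,0.15,0],[-1,0,0,0.05,0],[-1,0,0,0,0]]}'
```

```text
clock: 16.6
tcp_pos: [0.5603, 0.0184, 0.1691]
orientation: [0.007, -0.584, 0.812, -0.007]
wrist_force: [-0.1, -0.1, -1.2]
finger_gap: 0.0114
grip_force: 31.7
16.6 [0.5603 0.0184 0.1691] q [-1.100e-01  3.490e-01 -2.460e-01  9.560e-01 -1.000e-03 -1.356e+00]
[[-0.319 -0.948  0.02 ]
 [-0.948  0.319 -0.003]
 [-0.004 -0.02  -1.   ]]
grasp pt [0.5614 0.0182 0.1151]
clock: 17.1
tcp_pos: [0.5607, 0.0183, 0.1538]
orientation: [0.008, -0.584, 0.812, -0.007]
wrist_force: [-1.8, -0.3, 6.5]
finger_gap: 0.0116
grip_force: 32.8
```

```bash
python3 -m handwheel '{"deltas": [[1,0,0,0,0],[1,0,0,0,0],[1,0,0,0,0],[1,0,0,0,0],[1,0,0,-0.5,0],[1,0,0,-1,0],[1,0,0,-1,0],[1,0,0,-1,0]]}'; python3 - <<'E'
from h import *
T=cam('top');wt=cloud(T)
cv2.imwrite('pics/c2.png',cv2.resize(T['frame'][190:290,240:380],None,fx=4,fy=4)[...,::-1])
E
python3 -m handwheel '{"deltas": [[1,-0.45,0.94,-0.5,0],[1,-0.45,0.94,-0.5,0],[1,-0.45,0.94,-0.5,0],[1,-0.45,0.94,-0.5,0],[1,-0.45,0.94,-0.5,0],[1,-0.45,0.94,-0.5,0],[1,-0.45,0.94,-0.5,0],[1,-0.45,0.94,-0.5,0],[1,-0.45,0.94,-0.5,0],[1,-0.45,0.94,-0.5,0],[1,-0.45,0.94,-0.5,0],[1,-0.45,0.94,-0.5,0],[1,-0.45,0.94,-0.5,0],[1,-0.45,0.94,-0.5,0]]}'; python3 st.py
```

```text
clock: 18.1
tcp_pos: [0.5577, 0.0187, 0.2942]
orientation: [0.007, -0.584, 0.812, -0.007]
wrist_force: [-0.5, 0.3, -0.6]
finger_gap: 0.0857
grip_force: 0.0
clock: 19.9
tcp_pos: [0.1324, 0.4269, 0.5639]
orientation: [0.008, -0.584, 0.812, -0.007]
wrist_force: [0.6, 1.1, -0.6]
finger_gap: 0.0852
grip_force: 0.0
19.9 [0.1324 0.4269 0.5639] q [ 1.1    0.132  0.46   1.892 -0.02  -0.147]
[[-0.318 -0.948  0.021]
 [-0.948  0.318 -0.002]
 [-0.004 -0.02  -1.   ]]
grasp pt [0.1335 0.4268 0.5099]
```

```bash
python3 -m handwheel '{"deltas": [[1,0,0,-1,0],[1,0,0,-1,0],[1,0,0,-1,0],[1,0,0,-1,0],[1,0,0,-1,0],[1,0,0,-1,0]]}'; python3 st.py
python3 - <<'E'
from h import *
T=cam('top');wt=cloud(T);S=cam('side');ws=cloud(S)
for W in (wt,ws):
    q=W[(np.hypot(W[...,0]-.565,W[...,1]-.045)<.065)]
    for lo,hi in ((.015,.06),(.07,.12)):
        k=q[(q[:,2]>lo)&(q[:,2]<hi)]
        if len(k)>3: print(lo,len(k),cv2.minAreaRect((k[:,:2]*1000).astype(np.float32)))
cv2.imwrite('pics/c2.png',cv2.resize(T['frame'][190:290,240:380],None,fx=4,fy=4)[...,::-1])
E
```

```text
clock: 20.65
tcp_pos: [0.1286, 0.4281, 0.712]
orientation: [0.068, -0.583, 0.809, 0.024]
wrist_force: [0.2, 0.9, 0.4]
finger_gap: 0.0854
grip_force: 0.0
20.65 [0.1286 0.4281 0.712 ] q [ 1.11   0.356  1.265  2.338 -0.021 -0.14 ]
[[-0.311 -0.947  0.082]
 [-0.94   0.319  0.117]
 [-0.137 -0.04  -0.99 ]]
grasp pt [0.133  0.4344 0.6586]
0.015 103 ((572.3591918945312, 40.27436447143555), (63.89912414550781, 26.122182846069336), 71.30810546875)
0.07 34 ((563.02099609375, 15.863593101501465), (14.745931625366211, 12.984795570373535), 83.86506652832031)
0.015 235 ((573.6781616210938, 37.678253173828125), (67.12614440917969, 26.608354568481445), 71.27180480957031)
0.07 105 ((565.73583984375, 14.069662094116211), (15.459833145141602, 15.357050895690918), 69.46443939208984)
```

```bash
python3 -m handwheel '{"deltas": [[1,0,0.75,0,0],[1,0,0.75,0,0],[1,0,0.75,0,0],[1,-0.15,0,-1,0],[1,-0.15,0,-1,0],[1,-0.15,0,-1,0],[1,-0.2,0,-1,0],[1,-0.2,0,-1,0],[1,-0.2,0,-1,0]]}'; python3 st.py
```

```text
clock: 21.88
tcp_pos: [0.0327, 0.3813, 0.7644]
orientation: [0.117, -0.58, 0.803, 0.069]
wrist_force: [-0.3, -0.7, -0.1]
finger_gap: 0.0857
grip_force: 0.0
21.875 [0.0327 0.3813 0.7644] q [ 1.298  0.228  1.264  2.337 -0.038  0.041]
[[-0.299 -0.948  0.108]
 [-0.916  0.317  0.247]
 [-0.268 -0.025 -0.963]]
grasp pt [0.0385 0.3946 0.7124]
```

View pics/c2.png

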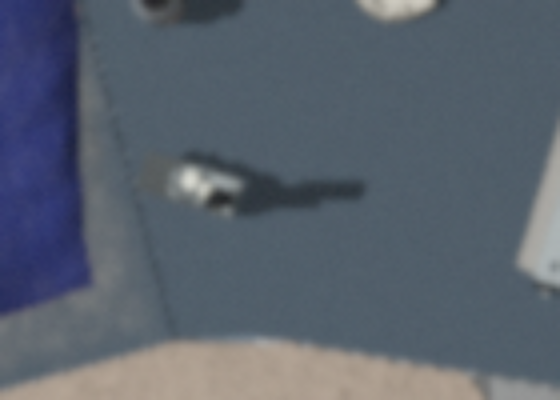

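```bash
python3 -m handwheel '{"deltas": [[1,-1,0,-0.7,0],[1,-1,0,-0.7,0],[1,-1,0,-0.7,0],[1,-1,0,-0.7,0]]}'; python3 st.py
```

```text
clock: 22.38
tcp_pos: [0.0596, 0.3794, 0.7648]
orientation: [0.111, -0.581, 0.802, 0.078]
wrist_force: [0.9, 0.6, -0.2]
finger_gap: 0.0856
grip_force: 0.0
22.375 [0.0596 0.3794 0.7648] q [ 1.198  0.226  1.264  2.337  0.011 -0.054]
[[-0.299 -0.95   0.087]
 [-0.916  0.312  0.254]
 [-0.268 -0.004 -0.963]]
grasp pt [0.0644 0.3931 0.7128]
```

```bash
python3 -m handwheel '{"deltas": [[1,0.5,0.2,-1,0],[1,0.5,0.2,-1,0],[1,0.5,0.2,-1,0],[1,0.5,0.2,-1,0]]}'; python3 st.py
```

```text
clock: 22.88
tcp_pos: [-0.0119, 0.3048, 0.812]
orientation: [0.168, -0.575, 0.792, 0.118]
wrist_force: [0.1, 1.0, 0.2]
finger_gap: 0.0854
grip_force: 0.0
22.875 [-0.0119  0.3048  0.812 ] q [ 1.391  0.088  1.265  2.338 -0.06   0.123]
[[-0.283 -0.95   0.13 ]
 [-0.871  0.312  0.381]
 [-0.403 -0.006 -0.915]]
grasp pt [-0.0049  0.3254  0.7626]
```

```bash
python3 -m handwheel '{"deltas": [[1,0.5,-0.25,-1,0],[1,0.5,-0.25,-1,0],[1,0.5,-0.25,-1,0],[1,0.5,-0.25,-1,0],[1,0.5,-0.25,-1,0],[1,0.5,-0.25,-1,0]]}'; python3 st.py
```

```text
clock: 23.62
tcp_pos: [-0.0407, 0.168, 0.8685]
orientation: [0.274, -0.554, 0.763, 0.189]
wrist_force: [-0.7, -1.0, -0.4]
finger_gap: 0.0856
grip_force: 0.0
23.625 [-0.0407  0.168   0.8685] q [ 1.768 -0.108  1.264  2.337 -0.327  0.408]
[[-0.235 -0.949  0.209]
 [-0.742  0.314  0.592]
 [-0.628 -0.016 -0.778]]
grasp pt [-0.0294  0.1999  0.8265]
```

```bash
python3 -m handwheel '{"deltas": [[1,-0.3,-0.2,-1,0],[1,-0.3,-0.2,-1,0],[1,-0.3,-0.2,-1,0],[1,-0.3,-0.2,-1,0],[1,-0.3,-0.2,-1,0]]}'; python3 st.py
```

```text
clock: 24.25
tcp_pos: [-0.0279, 0.0855, 0.8821]
orientation: [0.31, -0.546, 0.747, 0.217]
wrist_force: [-0.3, -0.2, 1.0]
finger_gap: 0.0851
grip_force: 0.0
24.25 [-0.0279  0.0855  0.8821] q [ 1.577 -0.25   1.264  2.337 -0.233  0.222]
[[-0.21  -0.951  0.227]
 [-0.682  0.309  0.663]
 [-0.7   -0.016 -0.714]]
grasp pt [-0.0156  0.1213  0.8436]
```

```bash
python3 -m handwheel '{"deltas": [[1,-0.3,0,-1,0],[1,-0.3,0,-1,0],[1,-0.3,0,-1,0],[1,-0.3,0,-1,0]]}'; python3 st.py
```

```text
clock: 24.75
tcp_pos: [-0.0409, 0.0305, 0.8851]
orientation: [0.338, -0.539, 0.734, 0.24]
wrist_force: [0.3, -0.0, -0.2]
finger_gap: 0.0858
grip_force: 0.0
24.75 [-0.0409  0.0305  0.8851] q [ 1.463 -0.345  1.264  2.337 -0.159  0.124]
[[-0.192 -0.952  0.237]
 [-0.629  0.305  0.716]
 [-0.754 -0.012 -0.657]]
grasp pt [-0.0281  0.0691  0.8497]
```

```bash
cat > go.py <<'E'
import sys
from h import *
s=status.get_state();M=R.from_quat(np.roll(s['orientation'],-1)).as_matrix();p=s['tcp_pos']
for a in sys.argv[1:]:
    w=np.array([float(v) for v in a.split(',')]); u=M.T@(w-p)/.04; n=int(np.ceil(max(abs(u).max(),np.linalg.norm(u)/1.3)*1.02)); print(a,'units',u.round(2),'rows',n,'each',(u/n).round(3)); p=w
E
python3 st.py|head -1; python3 go.py .12,.38,.68 .42,.15,.40 .528,-.0855,.19
```

```text
24.75 [-0.0409  0.0305  0.8851] q [ 1.463 -0.345  1.264  2.337 -0.159  0.124]
.12,.38,.68 units [-2.4  -1.11 10.58] rows 11 each [-0.218 -0.101  0.961]
.42,.15,.40 units [ 7.45 -8.81  2.26] rows 10 each [ 0.745 -0.881  0.226]
.528,-.0855,.19 units [ 7.14 -4.3  -0.12] rows 8 each [ 0.893 -0.538 -0.015]
```

```bash
python3 -m handwheel '{"deltas": [[1,-0.22,-0.1,0.96,0],[1,-0.22,-0.1,0.96,0],[1,-0.22,-0.1,0.96,0],[1,-0.22,-0.1,0.96,0],[1,-0.22,-0.1,0.96,0],[1,-0.22,-0.1,0.96,0],[1,-0.22,-0.1,0.96,0],[1,-0.22,-0.1,0.96,0],[1,-0.22,-0.1,0.96,0],[1,-0.22,-0.1,0.96,0],[1,-0.22,-0.1,0.96,0]]}'; python3 st.py; python3 -m handwheel '{"deltas": [[1,0.75,-0.88,0.22,0],[1,0.75,-0.88,0.22,0],[1,0.75,-0.88,0.22,0],[1,0.75,-0.88,0.22,0],[1,0.75,-0.88,0.22,0],[1,0.75,-0.88,0.22,0],[1,0.75,-0.88,0.22,0],[1,0.75,-0.88,0.22,0],[1,0.75,-0.88,0.22,0],[1,0.75,-0.88,0.22,0]]}'; python3 st.py;python3 go.py .528,-.0855,.19
```

```text
clock: 26.12
tcp_pos: [0.0335, 0.2877, 0.7212]
orientation: [0.343, -0.532, 0.74, 0.231]
wrist_force: [-0.2, -1.0, 0.1]
finger_gap: 0.0855
grip_force: 0.0
26.125 [0.0335 0.2877 0.7212] q [ 1.108 -0.588  0.087  1.398  0.081 -0.102]
[[-0.2   -0.944  0.261]
 [-0.628  0.329  0.705]
 [-0.752 -0.023 -0.659]]
grasp pt [0.0477 0.3258 0.6856]
clock: 27.38
tcp_pos: [0.2274, 0.0961, 0.5261]
orientation: [0.276, -0.569, 0.753, 0.183]
wrist_force: [0.5, -0.2, 0.2]
finger_gap: 0.0855
grip_force: 0.0
27.375 [0.2274 0.0961 0.5261] q [-0.657 -0.382 -0.208  1.991  0.635 -2.032]
[[-0.201 -0.957  0.207]
 [-0.756  0.286  0.589]
 [-0.623 -0.038 -0.781]]
grasp pt [0.2386 0.1279 0.4839]
.528,-.0855,.19 units [ 7.16 -8.17  5.44] rows 10 each [ 0.716 -0.817  0.544]
```

```bash
python3 go.py .22,.38,.62 .0,.2,.86
```

```text
.22,.38,.62 units [-6.79  2.12  2.31] rows 7 each [-0.97   0.303  0.33 ]
.0,.2,.86 units [ 0.76  3.75 -8.48] rows 9 each [ 0.085  0.417 -0.942]
```

```bash
python3 -m handwheel '{"deltas": [[1,-0.97,0.3,0.33,0],[1,-0.97,0.3,0.33,0],[1,-0.97,0.3,0.33,0],[1,-0.97,0.3,0.33,0],[1,-0.97,0.3,0.33,0],[1,-0.97,0.3,0.33,0],[1,-0.97,0.3,0.33,0]]}';python3 st.py; python3 go.py .0,.2,.86
```

```text
clock: 28.25
tcp_pos: [0.2188, 0.3764, 0.6184]
orientation: [0.275, -0.57, 0.752, 0.183]
wrist_force: [0.8, -0.7, 0.2]
finger_gap: 0.0852
grip_force: 0.0
28.25 [0.2188 0.3764 0.6184] q [ 0.681 -0.316  0.018  1.31   0.334 -0.513]
[[-0.198 -0.958  0.205]
 [-0.758  0.283  0.588]
 [-0.622 -0.039 -0.782]]
grasp pt [0.2298 0.4081 0.5762]
.0,.2,.86 units [ 0.67  3.76 -8.44] rows 9 each [ 0.075  0.418 -0.938]
```

```bash
python3 -m handwheel '{"deltas": [[1,0.07,0.4,-0.94,0],[1,0.07,0.4,-0.94,0],[1,0.07,0.4,-0.94,0],[1,0.07,0.4,-0.94,0],[1,0.07,0.4,-0.94,0],[1,0.07,0.4,-0.94,0],[1,0,0.1,-1,0],[1,0,0.1,-1,0],[1,0,0.1,-1,0],[1,0,0.1,-1,0],[1,0,0,-1,0],[1,0,0,-1,0]]}';python3 st.py
```

```text
clock: 29.75
tcp_pos: [-0.0204, 0.1644, 0.8728]
orientation: [0.295, -0.563, 0.752, 0.174]
wrist_force: [-0.2, 0.0, 0.0]
finger_gap: 0.0857
grip_force: 0.0
29.75 [-0.0204  0.1644  0.8728] q [ 0.982 -0.193  1.264  2.337  0.124 -0.258]
[[-0.192 -0.95   0.248]
 [-0.744  0.306  0.595]
 [-0.64  -0.07  -0.765]]
grasp pt [-0.007   0.1965  0.8315]
```

```bash
python3 -m handwheel '{"deltas": [[1,-0.1,0.6,-1,0],[1,-0.1,0.6,-1,0],[1,-0.2,0.3,-1,0],[1,-0.3,0.2,-1,0],[1,-0.3,0.1,-1,0],[1,-0.3,0.1,-1,0],[1,-0.3,0,-1,0]]}';python3 st.py
```

```text
clock: 30.62
tcp_pos: [-0.0722, 0.0549, 0.8834]
orientation: [0.34, -0.553, 0.725, 0.23]
wrist_force: [0.1, 0.2, -0.6]
finger_gap: 0.0857
grip_force: 0.0
30.625 [-0.0722  0.0549  0.8834] q [ 1.206 -0.349  1.264  2.337  0.031 -0.084]
[[-0.157 -0.959  0.238]
 [-0.645  0.282  0.71 ]
 [-0.748 -0.042 -0.662]]
grasp pt [-0.0594  0.0933  0.8476]
```

```bash
python3 go.py .10,.46,.62; python3 -m handwheel '{"deltas": [[1,-0.1,-0.2,0.9,0.32],[1,-0.3,-0.13,0.95,0],[1,-0.3,-0.13,0.95,0],[1,-0.3,-0.13,0.95,0],[1,-0.3,-0.13,0.95,0],[1,-0.3,-0.13,0.95,0],[1,-0.3,-0.13,0.95,0],[1,-0.3,-0.13,0.95,0],[1,-0.3,-0.13,0.95,0],[1,-0.3,-0.13,0.95,0],[1,-0.3,-0.13,0.95,0],[1,-0.3,-0.13,0.95,0]]}';python3 st.py;  python3 go.py .14,.48,.62 .45,.25,.45 .528,-.0855,.19
```

```text
.10,.46,.62 units [-2.28 -0.99 12.58] rows 13 each [-0.175 -0.076  0.968]
clock: 32.12
tcp_pos: [0.0992, 0.4204, 0.6952]
orientation: [0.333, -0.538, 0.74, 0.23]
wrist_force: [-0.1, 0.8, 0.5]
finger_gap: 0.0852
grip_force: 0.0
32.125 [0.0992 0.4204 0.6952] q [ 1.099 -0.385  0.069  1.196  0.1   -0.114]
[[-0.2   -0.949  0.244]
 [-0.642  0.316  0.699]
 [-0.74  -0.017 -0.672]]
grasp pt [0.1124 0.4582 0.6589]
.14,.48,.62 units [ 0.23 -0.47  2.55] rows 3 each [ 0.077 -0.156  0.851]
.45,.25,.45 units [ 5.28 -9.1   0.74] rows 10 each [ 0.528 -0.91   0.074]
.528,-.0855,.19 units [ 9.8  -4.39 -1.01] rows 11 each [ 0.891 -0.399 -0.092]
```

```bash
python3 -m handwheel '{"deltas": [[1,0.08,-0.16,0.85,0],[1,0.08,-0.16,0.85,0],[1,0.53,-0.91,0.07,0],[1,0.53,-0.91,0.07,0],[1,0.53,-0.91,0.07,0],[1,0.53,-0.91,0.07,0],[1,0.53,-0.91,0.07,0],[1,0.53,-0.91,0.07,0],[1,0.53,-0.91,0.07,0],[1,0.53,-0.91,0.07,0],[1,0.53,-0.91,0.07,0],[1,0.53,-0.91,0.07,0]]}';python3 st.py;  python3 go.py .528,-.0855,.19
```

```text
clock: 33.62
tcp_pos: [0.4368, 0.2267, 0.4756]
orientation: [0.333, -0.537, 0.74, 0.231]
wrist_force: [-0.7, 0.5, -0.3]
finger_gap: 0.0853
grip_force: 0.0
33.625 [0.4368 0.2267 0.4756] q [-0.033 -0.151 -0.247  1.157  0.785 -1.156]
[[-0.201 -0.949  0.244]
 [-0.642  0.316  0.699]
 [-0.74  -0.016 -0.672]]
grasp pt [0.45   0.2644 0.4393]
.528,-.0855,.19 units [ 9.83 -4.51 -0.1 ] rows 11 each [ 0.894 -0.41  -0.009]
```

```bash
python3 -m handwheel '{"deltas": [[1,0.89,-0.41,-0.01,0],[1,0.89,-0.41,-0.01,0],[1,0.89,-0.41,-0.01,0],[1,0.89,-0.41,-0.01,0],[1,0.89,-0.41,-0.01,0],[1,0.89,-0.41,-0.01,0],[1,0.89,-0.41,-0.01,0],[1,0.89,-0.41,-0.01,0],[1,0.89,-0.41,-0.01,0],[1,0.89,-0.41,-0.01,0],[1,0.89,-0.41,-0.01,0]]}';python3 st.py;  python3 go.py .5487,-.0202,.1313
```

```text
clock: 35.0
tcp_pos: [0.5278, -0.0842, 0.1913]
orientation: [0.333, -0.538, 0.74, 0.231]
wrist_force: [0.6, 1.0, -0.2]
finger_gap: 0.0853
grip_force: 0.0
35.0 [ 0.5278 -0.0842  0.1913] q [-0.627  0.44  -0.269  1.169  0.789 -2.013]
[[-0.201 -0.949  0.244]
 [-0.641  0.315  0.699]
 [-0.74  -0.016 -0.672]]
grasp pt [ 0.541  -0.0464  0.155 ]
.5487,-.0202,.1313 units [-0.02  0.03  2.25] rows 3 each [-0.007  0.011  0.751]
```

```bash
python3 -m handwheel '{"deltas": [[1,0,0,0.75,0],[1,0,0,0.75,0],[1,0,0,0.75,0],[1,0,0,0,0]]}';python3 st.py; python3 -m handwheel '{"deltas": [[-1,0,0,0,0],[-1,0,0,0,0],[-1,0,0,0,0],[-1,0,0,0,0],[-1,0,0,0,0]]}' 45; python3 go.py .5487,-.0202,.2; python3 - <<'E'
from h import *
S=cam('side')
cv2.imwrite('pics/g.png',cv2.resize(S['frame'][100:300,210:410],None,fx=3,fy=3)[...,::-1])
E
```

```text
clock: 35.5
tcp_pos: [0.5485, -0.0186, 0.1305]
orientation: [0.332, -0.538, 0.739, 0.233]
wrist_force: [-0.4, -0.3, 0.8]
finger_gap: 0.0856
grip_force: 0.0
35.5 [ 0.5485 -0.0186  0.1305] q [-0.499  0.47  -0.389  0.895  0.819 -1.837]
[[-0.201 -0.95   0.24 ]
 [-0.641  0.313  0.701]
 [-0.741 -0.013 -0.672]]
grasp pt [0.5615 0.0192 0.0943]
clock: 36.12
tcp_pos: [0.5498, -0.0209, 0.1329]
orientation: [0.333, -0.537, 0.74, 0.231]
wrist_force: [-2.5, -1.7, 4.6]
finger_gap: 0.0113
grip_force: 44.1
.5487,-.0202,.2 units [-1.25  0.   -1.12] rows 2 each [-0.624  0.002 -0.561]
```

View pics/g.png

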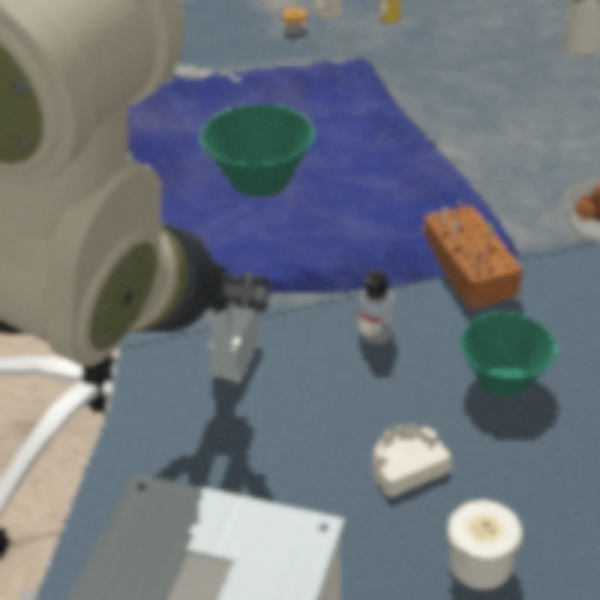

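The cup, at (235,345) in the crop, is upright and gripped by the handle. The big bowl is at (258,150). Next I compute the pour path.

```bash
cat > pour.py <<'E'
from h import *
s=status.get_state();M=R.from_quat(np.roll(s['orientation'],-1)).as_matrix();p=s['tcp_pos']
f=M[:,2]; a=np.radians(71.3); F=np.array([np.cos(a),np.sin(a),0]); Z=np.array([0,0,1.])
C=np.stack([-F,np.cross(Z,-F),Z],1)   # cup axes cols
G=p+.054*f; pt=lambda x,y,z: C@(np.array([x-25,y,z-G[2]*1000])/1000)
pts=[pt(-32,0,36),pt(-14,13,0),pt(-14,-13,0),pt(32,13,0),pt(32,-13,0),pt(-32,13,36),pt(-32,-13,36)]
B=np.array([.5929,.2902,0])
lipf=R.from_rotvec(np.pi*f).apply(pts[0]); g=B+F*.006-lipf; g[2]=.078-lipf[2]
for d in range(0,181,20):
    r=R.from_rotvec(np.radians(d)*f); L=r.apply(pts[0]); W=r.apply(pts)
    print(d,'tilt',np.degrees(np.arccos(r.as_matrix()[2]@Z)).round(1),'lip-bowl mm',((g+L-B)*1000).round(0),'low rel grasp',(W[:,2].min()*1000).round(0))
print('grasp',g,'TCP final',g-.054*f)
E
python3 pour.py; python3 go.py .5498,-.0209,.235 .56,.16,.235
```

```text
0 tilt 0.0 lip-bowl mm [-2. -2. 68.] low rel grasp -97.0
20 tilt 14.8 lip-bowl mm [-4. -1. 69.] low rel grasp -98.0
40 tilt 29.4 lip-bowl mm [-6.  0. 70.] low rel grasp -95.0
60 tilt 43.5 lip-bowl mm [-7.  2. 71.] low rel grasp -88.0
80 tilt 56.9 lip-bowl mm [-7.  4. 73.] low rel grasp -78.0
100 tilt 69.2 lip-bowl mm [-6.  5. 74.] low rel grasp -66.0
120 tilt 79.8 lip-bowl mm [-4.  6. 76.] low rel grasp -61.0
140 tilt 88.3 lip-bowl mm [-3.  6. 77.] low rel grasp -58.0
160 tilt 93.7 lip-bowl mm [-0.  6. 78.] low rel grasp -54.0
180 tilt 95.6 lip-bowl mm [ 2.  6. 78.] low rel grasp -51.0
grasp [0.57241233 0.23385971 0.12875775] TCP final [0.5591691  0.1960974  0.16501551]
.5498,-.0209,.235 units [-1.89 -0.04 -1.72] rows 3 each [-0.63  -0.014 -0.572]
.56,.16,.235 units [-2.95  1.19  3.23] rows 4 each [-0.738  0.297  0.806]
```

```bash
python3 -m handwheel '{"deltas": [[-1,-0.3,0,-0.28,0],[-1,-0.8,0,-0.72,0],[-1,-0.8,0,-0.72,0],[-1,-0.4,0.2,0.4,0],[-1,-0.75,0.25,0.8,0],[-1,-0.75,0.25,0.8,0],[-1,-0.75,0.25,0.8,0],[-1,-0.5,0.2,0.6,0],[-1,-0.3,0.1,0.3,0]]}' 45; python3 st.py; python3 go.py .5592,.196,.235
```

```text
clock: 37.3
tcp_pos: [0.5638, 0.1897, 0.2374]
orientation: [0.333, -0.539, 0.739, 0.231]
wrist_force: [0.1, -0.3, -1.5]
finger_gap: 0.0115
grip_force: 44.1
37.3 [0.5638 0.1897 0.2374] q [-0.098  0.221 -0.455  0.642  0.804 -1.249]
[[-0.198 -0.949  0.243]
 [-0.642  0.313  0.7  ]
 [-0.74  -0.017 -0.672]]
grasp pt [0.5769 0.2275 0.2011]
.5592,.196,.235 units [-0.03  0.16  0.12] rows 1 each [-0.034  0.159  0.123]
```

```bash
python3 -m handwheel '{"deltas": [[-1,-0.03,0.16,0.12,1],[-1,0,0,0,1],[-1,0,0,0,1],[-1,0,0,0,1],[-1,0,0,0,1],[-1,0,0,0,1],[-1,0,0,0,1],[-1,0,0,0,1],[-1,0,0,0,1],[-1,0,0,0,1]]}'; python3 st.py; python3 go.py .5592,.196,.166
```

```text
clock: 38.55
tcp_pos: [0.5598, 0.1939, 0.2349]
orientation: [0.036, 0.223, 0.887, 0.403]
wrist_force: [-0.4, -0.7, -1.3]
finger_gap: 0.0114
grip_force: 44.1
38.55 [0.5598 0.1939 0.2349] q [-0.09   0.214 -0.471  0.622  0.801  0.515]
[[-0.898  0.367  0.245]
 [ 0.425  0.575  0.699]
 [ 0.116  0.731 -0.672]]
grasp pt [0.573  0.2317 0.1986]
.5592,.196,.166 units [-0.16 -1.24  1.19] rows 2 each [-0.082 -0.618  0.595]
```

```bash
python3 -m handwheel '{"deltas": [[-1,-0.08,-0.62,0.6,0],[-1,-0.08,-0.62,0.6,0],[-1,0,0,0,1],[-1,0,0,0,1],[-1,0,0,0,1],[-1,0,0,0,1],[-1,0,0,0,1],[-1,0,0,0,1],[-1,0,0,0,1],[-1,0,0,0,1],[-1,0,0,0,0],[-1,0,0,0,0],[-1,0,0,0,0]]}'; python3 - <<'E'
from h import *
S=cam('side');T=cam('top')
a=cv2.resize(S['frame'][90:210,220:380],None,fx=4,fy=4); b=cv2.resize(T['frame'][180:280,130:290],None,fx=2,fy=2)
o=np.zeros((600,800,3),np.uint8); o[:480,:640]=a; cv2.imwrite('pics/p.png',a[...,::-1])
s=status.get_state(); print(s['wrist_force'])
E
python3 st.py
```

```text
clock: 40.17
tcp_pos: [0.5596, 0.1961, 0.1653]
orientation: [-0.23, 0.739, 0.538, 0.333]
wrist_force: [-0.1, 0.8, -0.6]
finger_gap: 0.0114
grip_force: 44.2
[-0.54807203 -0.03735541 -1.4107183 ]
40.275 [0.5595 0.1961 0.1651] q [-0.086  0.3   -0.563  0.44   0.8    1.911]
[[ 0.199  0.949  0.245]
 [ 0.642 -0.315  0.699]
 [ 0.741  0.018 -0.672]]
grasp pt [0.5728 0.2339 0.1289]
```

View pics/p.png

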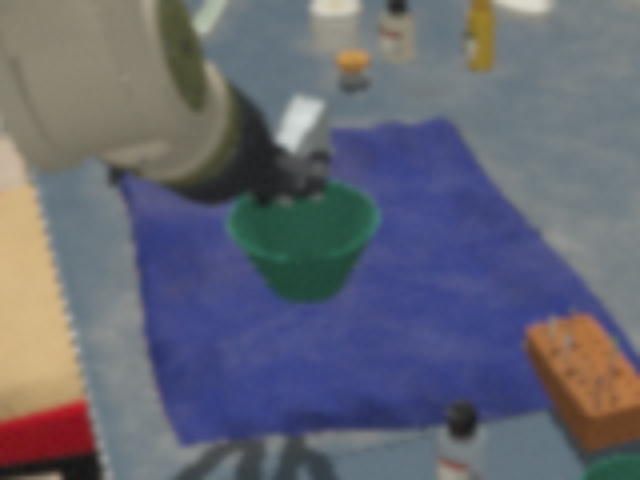

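```bash
python3 -m handwheel '{"deltas": [[-1,0.2,0,0,0],[-1,-0.2,0,0,0],[-1,0.2,0,0,0],[-1,-0.2,0,0,0],[-1,0,0,0,0]]}'; python3 - <<'E'
from h import *
T=cam('top');W=cam('wrist')
a=cv2.resize(T['frame'][180:280,110:270],None,fx=2.5,fy=2.5); b=cv2.resize(W['frame'],(400,250))
cv2.imwrite('pics/q.png',np.hstack([a,b])[...,::-1])
E
```

```text
clock: 40.9
tcp_pos: [0.5591, 0.1958, 0.1644]
orientation: [-0.231, 0.74, 0.537, 0.333]
wrist_force: [0.1, 0.2, 0.1]
finger_gap: 0.0117
grip_force: 44.3
```

View pics/q.png

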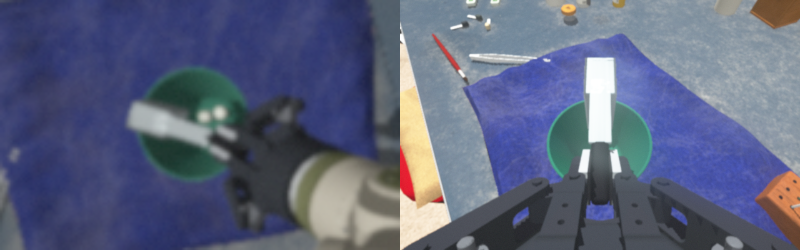

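The top view shows ingots in the bowl at (205,115) and (222,112). The cup may hide the third, so I'll roll back partway and check.

```bash
python3 -m handwheel '{"deltas": [[-1,0,0,0,-1],[-1,0,0,0,-1],[-1,0,0,0,-1],[-1,0,0,0,-1],[-1,0,0,0,-1],[-1,0,0,0,-1],[-1,0,0,0,-1],[-1,0,0,0,-1],[-1,0.08,0.62,-0.6,0],[-1,0.08,0.62,-0.6,0]]}'; python3 - <<'E'
from h import *
T=cam('top');W=cam('wrist')
a=cv2.resize(T['frame'][190:260,140:250],None,fx=5,fy=5); b=cv2.resize(W['frame'][60:360,200:440],(240,350))
cv2.imwrite('pics/r.png',np.hstack([a,b])[...,::-1])
E
```

```text
clock: 42.25
tcp_pos: [0.5597, 0.1938, 0.2347]
orientation: [0.037, 0.221, 0.887, 0.403]
wrist_force: [0.7, -0.1, -1.3]
finger_gap: 0.0114
grip_force: 44.3
```

View pics/r.png

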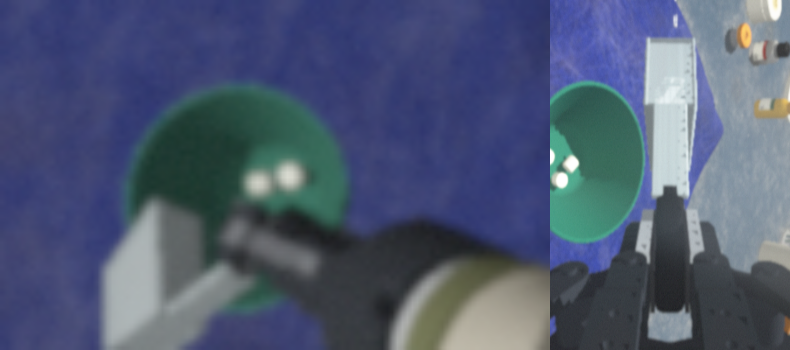

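```bash
python3 - <<'E'
from h import *
W=load('wrist');f=W['frame']; w=cloud(W)
m=((f.min(-1)>170)&(np.hypot(w[...,0]-.593,w[...,1]-.290)<.05)&(w[...,2]<.06)).astype(np.uint8)
n,l,s,c=cv2.connectedComponentsWithStats(m); print(s[1:],c[1:].round(0))
E
python3 -m handwheel '{"deltas": [[-1,0,0,0,-1],[-1,0,0,0,-1],[-1,0,0,0,-1],[-1,0,0,0,-1],[-1,0,0,0,-1],[-1,0,0,0,-1],[-1,0,0,0,-1],[-1,0,0,0,-1],[-1,0,0,0,-1],[-1,0,0,0,-1],[-1,0,0,0,0],[-1,0,0,0,0]]}'; python3 st.py
python3 - <<'E'
from h import *
T=cam('top');S=cam('side');wt=cloud(T);ws=cloud(S)
s=status.get_state();M=R.from_quat(np.roll(s['orientation'],-1)).as_matrix();G=s['tcp_pos']+.054*M[:,2]
print('G',G)
for nm,w,fr in (('t',wt,T['frame']),('s',ws,S['frame'])):
    # bowl whites
    m=((fr.min(-1)>150)&(np.hypot(w[...,0]-.593,w[...,1]-.290)<.05)&(w[...,2]<.06)).astype(np.uint8)
    n,l,st,c=cv2.connectedComponentsWithStats(m); print(nm,st[1:,4].tolist(),c[1:].round(0).tolist())
    # lid: box estimate
    x=(.556,-.2757)
    q=w[(np.hypot(w[...,0]-x[0],w[...,1]-x[1])<.13)&(w[...,2]>.092)&(w[...,2]<.108)]
    print('lid',cv2.minAreaRect((q[:,:2]*1000).astype(np.float32)))
    # slot hole on lid plane: intersect rays of hole pixels w/ z=.1
    d=T if nm=='t' else S; o=np.array(d['origin']); v=w-o; k=(.0995-o[2])/v[...,2]; P=o+k[...,None]*v
    h=((np.abs(P[...,0]-x[0])<.05)&(np.abs(P[...,1]-x[1])<.05)&(w[...,2]<.09))
    n,l,st,c=cv2.connectedComponentsWithStats(h.astype(np.uint8)); i=1+np.argmax(st[1:,4]); print('slot',cv2.minAreaRect((P[l==i][:,:2]*1000).astype(np.float32)),(P[l==i].mean(0)*1000).round(1))
E
```

```text
[[188 187  17  15 178]
 [214 193  15  15 145]
 [202 208  16  13 166]] [[196. 194.]
 [221. 200.]
 [210. 214.]]
clock: 43.85
tcp_pos: [0.5598, 0.1939, 0.2339]
orientation: [0.333, -0.536, 0.74, 0.231]
wrist_force: [-0.2, 0.7, -1.6]
finger_gap: 0.0113
grip_force: 44.3
43.85 [0.5598 0.1939 0.2339] q [-0.09   0.216 -0.473  0.62   0.801 -1.233]
[[-0.203 -0.948  0.244]
 [-0.641  0.317  0.699]
 [-0.741 -0.014 -0.672]]
grasp pt [0.573  0.2316 0.1976]
G [0.57307954 0.23164906 0.19782085]
t [17, 2] [[197.0, 225.0], [192.0, 225.0]]
lid ((555.67822265625, -275.2398986816406), (164.92208862304688, 144.10269165039062), 71.5702896118164)
slot ((555.7982788085938, -274.4957275390625), (67.03643798828125, 29.50490951538086), 71.56877136230469) [ 555.8 -274.5   99.5]
s [] []
lid ((556.2958984375, -275.7963562011719), (166.6853790283203, 144.85809326171875), 71.3048095703125)
slot ((556.7493896484375, -278.3054504394531), (65.80457305908203, 28.726348876953125), 71.2608413696289) [ 556.4 -279.4   99.5]
```

```bash
python3 go.py .535,-.337,.263
```

```text
.535,-.337,.263 units [ 8.1  -3.62 -9.92] rows 11 each [ 0.736 -0.33  -0.902]
```

```bash
python3 -m handwheel '{"deltas": [[-1,0.2,-0.1,-0.5,0],[-1,0.72,-0.32,-0.86,0],[-1,0.72,-0.32,-0.86,0],[-1,0.72,-0.32,-0.86,0],[-1,0.72,-0.32,-0.86,0],[-1,0.72,-0.32,-0.86,0],[-1,0.72,-0.32,-0.86,0],[-1,0.72,-0.32,-0.86,0],[-1,0.72,-0.32,-0.86,0],[-1,0.72,-0.32,-0.86,0],[-1,0.72,-0.32,-0.86,0],[-1,0.6,-0.3,-0.7,0],[-1,0,0,0,0]]}'; python3 st.py; cat > chk.py <<'E'
from h import *
s=status.get_state();M=R.from_quat(np.roll(s['orientation'],-1)).as_matrix();G=s['tcp_pos']+.054*M[:,2]
a=np.radians(71.45);F=np.array([np.cos(a),np.sin(a)]);N=np.array([F[1],-F[0]])
print('clock',s['clock'],'G',G.round(4),'kin rim', (G[:2]+.025*F).round(4),'F',np.array([.5561,-.2757])@F,'N',np.array([.5561,-.2757])@N)
for n in ('top','side'):
    d=cam(n);w=cloud(d); zr=G[2]-.061
    k=(np.hypot(w[...,0]-G[0]-.008,w[...,1]-G[1]-.024)<.06)&(w[...,2]>zr-.012)&(w[...,2]<zr+.006)
    q=w[k]
    print(n,len(q),cv2.minAreaRect((q[:,:2]*1000).astype(np.float32)) if len(q)>5 else '', 'F',np.percentile(q[:,:2]@F,[0,3,97,100]).round(4),'N',np.percentile(q[:,:2]@N,[0,3,97,100]).round(4))
    cv2.imwrite(f'pics/chk_{n}_{s["clock"]:.1f}.png',cv2.resize(d['frame'][190:290,350:470] if n=='top' else d['frame'][180:380,180:400],(600,500) if n=='top' else (550,500))[...,::-1])
E
python3 chk.py
```

```text
clock: 45.58
tcp_pos: [0.5365, -0.3343, 0.2615]
orientation: [0.333, -0.536, 0.741, 0.23]
wrist_force: [0.5, -0.1, -0.1]
finger_gap: 0.0115
grip_force: 44.4
45.575 [ 0.5365 -0.3343  0.2615] q [-0.915  0.742  0.411  1.78   0.671 -2.36 ]
[[-0.203 -0.947  0.247]
 [-0.641  0.32   0.698]
 [-0.74  -0.017 -0.672]]
grasp pt [ 0.5498 -0.2966  0.2253]
clock 45.575 G [ 0.5498 -0.2966  0.2253] kin rim [ 0.5578 -0.2729] F -0.0844631276874048 N 0.6149176205486888
top 89 ((559.7005615234375, -271.2298583984375), (60.1683349609375, 25.941116333007812), 70.85194396972656) F [-0.1092 -0.1087 -0.0492 -0.0489] N [0.6041 0.6042 0.6299 0.6301]
side 150 ((560.4179077148438, -273.04229736328125), (64.82942199707031, 26.078027725219727), 71.5329360961914) F [-0.113  -0.1125 -0.049  -0.0482] N [0.6052 0.6067 0.631  0.6313]
```

```bash
python3 go.py .5331,-.3363,.243
```

```text
.5331,-.3363,.243 units [0.46 0.05 0.22] rows 1 each [0.459 0.054 0.217]
```

```bash
python3 -m handwheel '{"deltas": [[-1,0.23,0.025,0.11,0],[-1,0.23,0.025,0.11,0],[-1,0,0,0,0],[-1,0,0,0,0]]}'; python3 st.py|head -1; python3 chk.py; ls pics|grep chk_
```

```text
clock: 46.18
tcp_pos: [0.5333, -0.3355, 0.2437]
orientation: [0.333, -0.538, 0.739, 0.231]
wrist_force: [-0.3, 0.2, -1.2]
finger_gap: 0.0115
grip_force: 44.4
46.175 [ 0.5333 -0.3355  0.2437] q [-0.92   0.751  0.383  1.749  0.667 -2.37 ]
clock 46.175 G [ 0.5465 -0.2978  0.2074] kin rim [ 0.5545 -0.2741] F -0.0844631276874048 N 0.6149176205486888
top 85 ((556.466796875, -272.3297424316406), (60.856876373291016, 25.79315185546875), 71.58649444580078) F [-0.1116 -0.1112 -0.0518 -0.0507] N [0.6013 0.6014 0.627  0.6271]
side 146 ((557.176513671875, -275.9512939453125), (64.99690246582031, 26.370943069458008), 70.97209167480469) F [-0.1169 -0.1165 -0.0527 -0.0519] N [0.6026 0.6059 0.6287 0.629 ]
chk_side_45.6.png
chk_side_46.2.png
chk_top_45.6.png
chk_top_46.2.png
```

View pics/chk_side_46.2.png

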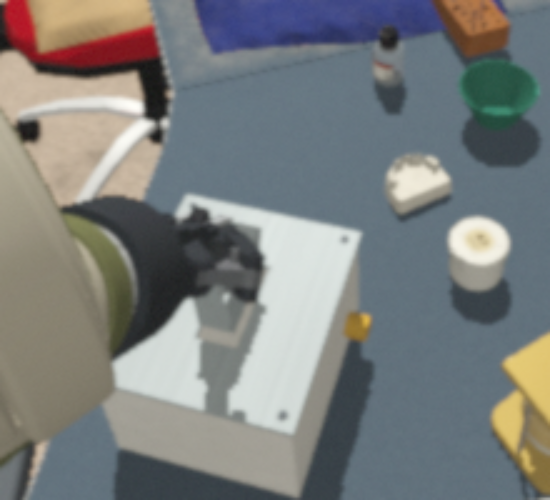

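```bash
python3 go.py .5331,-.3359,.229 .5331,-.3359,.175
```

```text
.5331,-.3359,.229 units [0.28 0.01 0.25] rows 1 each [0.28  0.012 0.248]
.5331,-.3359,.175 units [1.   0.02 0.91] rows 2 each [0.5   0.012 0.453]
```

The cup hangs over the slot, upright and aligned. I'll lower it in steps and watch the force.

```bash
python3 -m handwheel '{"deltas": [[-1,0.1,0,0.09,0],[-1,0.1,0,0.09,0],[-1,0.1,0,0.09,0],[-1,0.1,0,0.09,0],[-1,0.1,0,0.09,0],[-1,0,0,0,0]]}'; python3 st.py|head -1;python3 chk.py
```

```text
clock: 47.02
tcp_pos: [0.5336, -0.3361, 0.2161]
orientation: [0.333, -0.537, 0.739, 0.231]
wrist_force: [-0.8, -0.5, -1.0]
finger_gap: 0.0111
grip_force: 44.4
47.025 [ 0.5336 -0.3361  0.2161] q [-0.92   0.768  0.346  1.695  0.667 -2.37 ]
clock 47.025 G [ 0.5467 -0.2983  0.1798] kin rim [ 0.5547 -0.2746] F -0.0844631276874048 N 0.6149176205486888
top 75 ((556.7698974609375, -272.6926574707031), (60.73932647705078, 25.890403747558594), 71.61772918701172) F [-0.1118 -0.1108 -0.052  -0.051 ] N [0.6016 0.6017 0.6274 0.6276]
side 128 ((559.4686889648438, -276.5226745605469), (65.94065856933594, 23.022218704223633), 70.29685974121094) F [-0.1172 -0.1169 -0.0532 -0.0512] N [0.6062 0.6092 0.6289 0.6293]
```

```bash
python3 -m handwheel '{"deltas": [[-1,0.075,0,0.068,0],[-1,0.075,0,0.068,0],[-1,0.075,0,0.068,0],[-1,0.075,0,0.068,0],[-1,0.075,0,0.068,0],[-1,0.0,0,0,0]]}'; python3 chk.py; python3 -m handwheel '{"deltas": [[-1,0.075,0,0.068,0],[-1,0.075,0,0.068,0],[-1,0,0,0,0]]}'
```

```text
clock: 47.88
tcp_pos: [0.5339, -0.3362, 0.196]
orientation: [0.333, -0.537, 0.739, 0.231]
wrist_force: [-0.6, 0.3, -0.6]
finger_gap: 0.0117
grip_force: 44.4
clock 47.875 G [ 0.5471 -0.2984  0.1597] kin rim [ 0.5551 -0.2747] F -0.0844631276874048 N 0.6149176205486888
top 1476 ((555.06396484375, -274.34912109375), (117.79716491699219, 118.74678802490234), 62.633399963378906) F [-0.1432 -0.1301 -0.031  -0.0239] N [0.554  0.5607 0.6666 0.6733]
side 1464 ((565.1106567382812, -271.9375915527344), (99.30706787109375, 118.84696197509766), 14.212273597717285) F [-0.1431 -0.1383 -0.0295 -0.024 ] N [0.5565 0.5704 0.6688 0.6732]
clock: 48.35
tcp_pos: [0.534, -0.3362, 0.1878]
orientation: [0.333, -0.537, 0.739, 0.231]
wrist_force: [0.4, -0.2, -1.2]
finger_gap: 0.0115
grip_force: 44.4
```

```bash
python3 -m handwheel '{"deltas": [[-1,0.075,0.015,0.068,0],[-1,0.075,0,0.068,0],[-1,0.075,0,0.068,0],[-1,0,0,0,0],[-1,0,0,0,0],[-1,0,0,0,0],[-1,0,0,0,0]]}'; python3 st.py; python3 - <<'E'
from h import *
T=cam('top');W=cam('side')
a=cv2.resize(T['frame'][195:285,360:470],(440,360)); b=cv2.resize(W['frame'][230:350,220:340],(360,360))
cv2.imwrite('pics/f.png',np.hstack([a,b])[...,::-1])
E
```

```text
clock: 49.22
tcp_pos: [0.5338, -0.3363, 0.1764]
orientation: [0.333, -0.538, 0.739, 0.23]
wrist_force: [-0.1, 0.6, -1.2]
finger_gap: 0.0109
grip_force: 44.4
49.225 [ 0.5338 -0.3363  0.1764] q [-0.92   0.795  0.297  1.618  0.667 -2.37 ]
[[-0.2   -0.949  0.245]
 [-0.642  0.316  0.699]
 [-0.741 -0.018 -0.672]]
grasp pt [ 0.547  -0.2985  0.1401]
```

View pics/f.png

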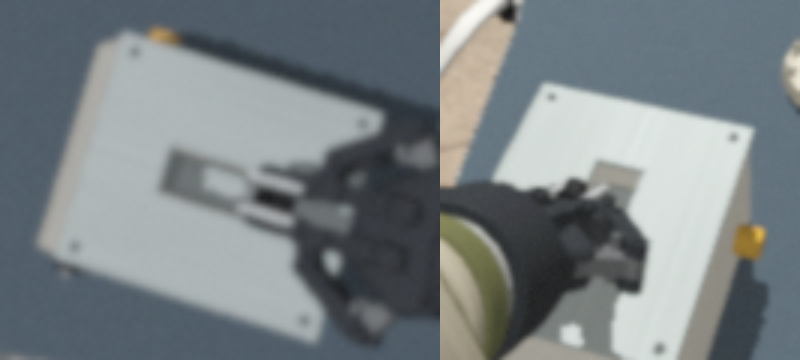

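The cup is inside the slot at (205,180), with its rim about 20 mm below the lid and only its own weight on the wrist. Handing in.

```bash
python3 -c "
from workcell import hand_in
print(hand_in())"
```

```text
the job is handed in; nothing more can be done
None
```

The job is handed in at about 49 s, no verdict returned: all three ingots were seen in the bowl, and the empty cup is held upright by its handle in the slot, rim about 20 mm below the lid and with no measurable force on the box.

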